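# Load a spice-mill cartridge and lock it with the slim clamp ring

## Task

Stand the white grinding cartridge, black knob up, fully down in the open bore of the spice mill and let go of it. Then turn only the slim blue ring clockwise (seen from above), without touching the steel rings above and below it, until you feel the clamp bear on the cartridge and it is held snugly: about 0.18 Nm more turning effort than the ring's free drag, and never over-tightened. Let go, and leave the green tin, the white cup and the red scoop where they stand.

Things in the scene. Friction and masses are not known exactly. Their poses are not given: they have to be found in the camera images.
- mill: Grey spice mill fixed to the counter, small dark chute on its -x side: round foot 94 mm across, tapering to 60 mm at 60 mm height, above it a stack of three rings round one vertical bore, open at the top; 107 mm tall. Origin: centre of the underside, on the bore axis, at counter height; z up along the bore.
- bore_mouth (a point): Centre of the bore's mouth, 107 mm above the counter; axes of the mill. In the 34 mm bore a brass shoe on the +x side moves toward -x as the clamp closes and presses the cartridge into a V of two dark ribs on the -x side. Lower the cartridge with its axis about 3 mm to the +x side of the bore axis: then it is 1 mm or more clear all round. Clamped, its axis is 7 mm to the -x to 2 mm to the +x side.
- bore_floor (a point): Point on the bore axis at the bore's flat floor, 66 mm above the counter; fixed in the mill.
- ring: Slim blue ring with black grip ribs between two steel rings, turns about the bore axis. Origin on that axis at counter height, turning with the ring; it spans z 83.5 to 95.5 mm. Round part 51 mm across; at its +y and -y sides two grip lugs, flat faces 24 mm long, parallel to its x axis, 56 mm apart over the faces. Drag 0.45 Nm, felt through a rubber bush (5 Nm/rad) that springs back on release.
- ring_lug (a point): Centre of the flat face of the ring's +y lug, 89.5 mm above the counter. Clockwise turning seen from above (yaw falls) closes the shoe by 14 mm per rad; it stays. The first 0.09 rad only winds up the bush; then the drag is steady until the shoe meets the seated cartridge, 0.35 to 1.1 rad from the start: where depends on the V's depth (8 mm spread, not told) and must be felt. Dead stop at 1.5 rad.
- ring_mark (a point): White mark on top of the ring's -x side, 96 mm above the counter. Clamping: once the shoe bears on the cartridge, the effort rises springily by about 1 Nm per rad turned (0.0135 Nm per N of clamping force) and the rise stays readable while the ring is held still. Right is 8 to 19 N, i.e. 0.11 to 0.25 Nm above the free drag. Above 25 N (0.33 Nm above the drag) the cartridge cracks.
- upper_ring: Fixed steel ring above the blue ring: 42 mm outside, 34 mm inside, z 97 to 107 mm above the counter. Origin on the bore axis at counter height. The robot must not touch it (the cartridge may).
- lower_ring: Fixed steel ring below the blue ring: 48 mm outside, 34 mm inside, z 60.5 to 82 mm above the counter, so 4 mm inside the lug faces. Origin on the bore axis at counter height. The robot must not touch it.
- cartridge: Loose grinding cartridge, starts upright on the counter; 69 mm tall, 60 g: white ceramic cylinder 18 mm across (chamfered foot) up to 41 mm, then a black round knob 16 mm across, full width from 45 to 66 mm. Origin: centre of its underside; z toward the knob. Seated, its knob stands 28 mm above the top of the mill, so fingers can reach past it to the ring.
- tea_tin: Green tin 71x88x111 mm standing near the mill; origin at the centre of its underside. Bystander.
- dip_cup: Small white cup 76 mm across, 47 mm high; origin at the centre of its underside. Bystander.
- scoop: Red measuring scoop 61x147x30 mm lying near the mill; origin at the centre of its underside. Bystander.

How it is judged:
On the way, in this order (a step that is already met when the one before it is completed fails the run):
1. the cartridge stands fully down in the bore, let go, not yet clamped (horizontal distance between cartridge and bore_floor below 0.009 m and z of cartridge in the frame of bore_floor below 0.003 m and contact force between the fingers and cartridge below 0.1 N and contact force between cartridge and mill below 6 N), for 0.2 s.
2. the ring has been turned until the cartridge is clamped with at least 8 N (contact force between cartridge and mill above 8 N), for 0.2 s.
At the end, for the whole second after the job is handed in: The cartridge stands upright (within 0.1 rad), fully down in the bore (foot within 3 mm of its floor and 9 mm of the bore axis), at rest and clamped in the mill with 8 to 19 N (contact force between cartridge and mill between 8 and 19 N and horizontal distance between cartridge and bore_floor below 0.009 m and z of cartridge in the frame of bore_floor below 0.003 m and angle between cartridge's own z axis and vertical below 0.1 rad and linear speed of cartridge below 0.01 m/s); the robot touches nothing.
It fails at once if the robot touches the fixed upper ring (contact force between any of the arm, the fingers and upper_ring above 1 N).
It fails at once if the robot touches the fixed lower ring (contact force between any of the arm, the fingers and lower_ring above 1 N).
It fails at once if the cartridge is over-tightened, pressed by the mill with more than 25 N (contact force between cartridge and mill above 25 N).
It fails at once if a bystander is displaced by more than 20 mm or the tin tipped (distance of any of tea_tin, dip_cup, scoop from where it was at the start of the episode above 0.02 m or angle between tea_tin's own z axis and vertical above 0.3 rad).
It also fails if it takes over 72 s, if anything falls off the work surface, if the arm or the gripper's body presses on something with over 40 N, if the wrist force passes 120 N, or if a joint passes its speed limit or range.

## Robot

A 7-joint arm with a two-finger parallel gripper is mounted at the origin on a cart in front of the work surface, level with it; the furniture and walls round the work are solid. World frame = base frame: x ahead of the robot, y to its left, z up, the work surface at z = 0. Lengths are in m, angles in rad, forces in N, time in s.
With the tool pointing down it reaches from about 0.4 to 0.85 m from the base axis. Payload 6.9 kg.
Tool frame: the origin (TCP) lies at the very end of the fingers, on their centre line; the grasp point (between the pads) lies 19 mm behind it (r.pinch_z is the distance from the TCP to the grasp point, in m); z points along the fingers, x is the direction in which the jaws open and shut, and the axes are right-handed (so a half turn about z gives the same grasp; the last joint's range is limited). The gripper opens to 85 mm and grips with 20 to 120 N. Pads are 22 mm wide; open, the fingers measure 114 mm over their backs; the gripper's body (76 mm by 85 mm) begins 54 mm behind the grasp point. The pads swing forward as they close: fully open they stand 13 mm farther back than shut.
Start: joints at [1.246, 0.507, -0.238, 1.5, 0.126, 1.149, -0.155], TCP at [0.26, -0.568, 0.231] pointing down, gripper open.
Joint ranges: [-3.08, 3.08], [-0.24, 2.05], [-1.43, 1.35], [0, 2.5], [-1.52, 4.66], [0.17, 1.96], [-2.89, 2.89]. Speed limits (rad/s): [2.39, 2.39, 3.14, 3.14, 3.14, 3.14, 3.14].

## Interface

Orientations are given as a unit quaternion [w, x, y, z].
In Python, from station import status, eyes, r gives the robot as it stands. The module is installed in compiled form; this text tells all that it offers.
- The arm moves only by the shell command python3 -m creep 'ROWS' [OPENING] [FORCE]. ROWS is JSON, a list of rows, each a list of 6 numbers: the shift along the world's x, y, z in mm, then the turn, a rotation vector about the world's x, y, z in degrees. In form: [[dx, dy, dz, ax, ay, az], ...]. A call has 1 to 10 rows; each row is the pose to reach, as a shift and turn from the pose commanded when the call began; what a row does not reach only later rows make up. A row lasts 1/10 s, in which the tool goes at most 50 mm and 8.59 degrees, less where a joint would pass 70% of its speed; a pose out of reach is approached as far as the arm can. A call with a gripper value outside its range is refused whole. OPENING is the opening in per cent of the stroke, from 0 (shut) to 100 (fully open), set as the call begins (- or left out, the last holds). The fingers move at their own pace and stop on an object; FORCE is the grip in N (left out, the last holds). Time passes only in rows, so rows that repeat a pose let the fingers close. It gives the time, the measured TCP pose, the force and the opening at its end, in the units of the state.
- status.read_state(): the state, without advancing time (a new reading comes with each control period).
- eyes.snapshot(name): name is "scene" or "top"; returns a dict with "pixels" (420x560x3 uint8, blue, green, red), "z_map" (420x560 float32, m along the optical axis (not along the pixel's ray), 0 where there is no reading), "fov_y" (degrees; the focal length in pixels is half the picture's height over the tangent of half this angle, whatever the lens; pixels are square), "cx", "cy" (the principal point, pixels), "cam_to_world" (4x4, takes a point from camera to world coordinates). Camera axes: x right, y up, looking along -z (the intrinsics and any distortion apply to the point x, -y, -z); pixel columns grow to the right and rows downward; lengths in m; the calibration is good to about 2 mm. A picture is of the moment at which its call begins.
- r.finish_job(): hands the job in, once; it reports no verdict.
The state is a dict: "clock": time; "joint_positions": joint angles; "qd": joint speeds; "tau": joint torques, N m; "position": TCP position; "orientation": TCP orientation; "ft_force": force on the tool from outside, world axes, zero at the start; "wrist_torque": the same for the moment, N m; "grip_width": opening from 0.0 (shut) to 1.0 (fully open).
Only numpy, scipy, OpenCV 4.12 (cv2) and the standard library are available. Lean on these libraries where they do the work, as an engineer would, in place of code of your own. Each camera call takes 0.05 s, during which the arm holds its last target. There are 200 camera calls.

## Working session

There is one attempt and no reset: what is moved stays moved. The work goes in short steps, Python scripts to look and compute and a shell command to move; the robot and the scene stay as the last step left them, time stands still between calls to the robot, and variables do not carry over. Pictures are saved under pics/ and viewed, about 8 in all and at most 12, crops included, and the job is handed in when it is done.

```bash
mkdir -p pics; cat > h.py <<'E'
import numpy as np, cv2
from station import status, eyes, r
def snap(n):
    s=eyes.snapshot(n); return s
def cloud(s):
    H,W=s["z_map"].shape; f=H/2/np.tan(np.radians(s["fov_y"])/2)
    u,v=np.meshgrid(np.arange(W),np.arange(H)); z=s["z_map"]
    P=np.stack([(u-s["cx"])/f*z,-(v-s["cy"])/f*z,-z,np.ones_like(z)],-1)
    return (P@np.array(s["cam_to_world"]).T)[...,:3]
def st():
    s=status.read_state()
    for k in ["clock","position","orientation","ft_force","wrist_torque","grip_width"]: print(k,np.round(s[k],4))
    return s
E
python3 - <<'E'
from h import *
st()
for n in ["scene","top"]:
    s=snap(n); print(n,s.keys(),s["fov_y"],s["cx"],s["cy"],np.round(s["cam_to_world"],3))
    for k in s:
        if k not in("pixels","z_map","cam_to_world"):print(k,s[k])
    cv2.imwrite(f"pics/{n}0.png",s["pixels"]); np.savez(f"{n}0.npz",**s)
E
```

```text
clock 0.0
position [ 0.2602 -0.5677  0.2304]
orientation [-5.000e-04  8.416e-01 -5.401e-01 -7.000e-04]
ft_force [-0.5309  0.7285 -0.3742]
wrist_torque [ 0.0068 -0.0324  0.0137]
grip_width 1.0008
scene dict_keys(['pixels', 'z_map', 'fov_y', 'cx', 'cy', 'cam_to_world']) 54.148132729499174 279.5471315312877 201.46130551451492 [[-0.67   0.333 -0.663 -0.018]
 [-0.742 -0.327  0.586  0.456]
 [-0.022  0.884  0.466  0.534]
 [ 0.     0.     0.     1.   ]]
fov_y 54.148132729499174
cx 279.5471315312877
cy 201.46130551451492
top dict_keys(['pixels', 'z_map', 'fov_y', 'cx', 'cy', 'cam_to_world']) 55.65841361344926 283.4470410915092 211.859906995513 [[-0.005  0.986 -0.169  0.415]
 [-1.    -0.008 -0.015 -0.074]
 [-0.016  0.168  0.986  0.959]
 [ 0.     0.     0.     1.   ]]
fov_y 55.65841361344926
cx 283.4470410915092
cy 211.859906995513
```

View pics/scene0.png

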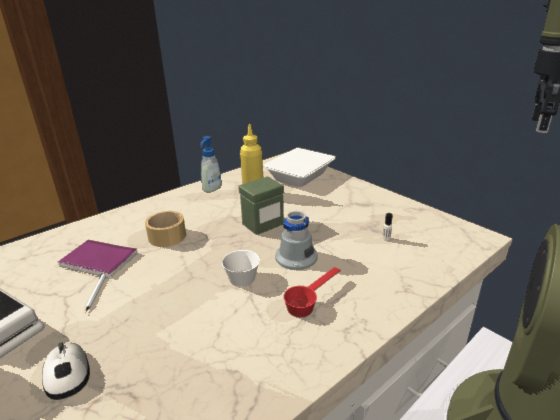

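View pics/top0.png

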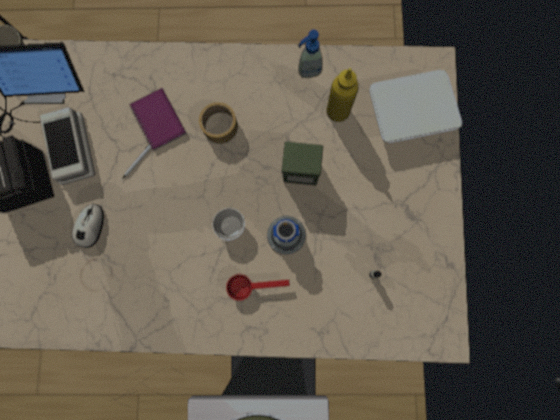

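Scene view: mill at about (296,238), ring blue, dark chute about (308,252), cartridge (388,227), tin behind it, cup (241,268), scoop (300,300). Top view: mill (286,233), cartridge (376,274).

```bash
python3 - <<'E'
from h import *
ims=[]
for n,(u,v) in {"scene":(297,236),"top":(286,232)}.items():
    s=dict(np.load(f"{n}0.npz")); p=s["pixels"]; P=cloud(s)
    ims.append(cv2.resize(p[v-30:v+30,u-25:u+25],None,fx=8,fy=8,interpolation=cv2.INTER_CUBIC))
    hsv=cv2.cvtColor(p,cv2.COLOR_BGR2HSV)
    b=(P[...,2]>.004)&(s["z_map"]>0)&(P[...,0]>.3)&(P[...,0]<.8)&(P[...,1]<.1)&(P[...,1]>-.4)&(P[...,2]<.2)
    k,l,stt,c=cv2.connectedComponentsWithStats(b.astype(np.uint8))
    for i in range(1,k):
        if stt[i,4]<25: continue
        q=P[l==i]; print(n,np.round(c[i]),stt[i,4],"min",q.min(0).round(3),"max",q.max(0).round(3))
        h=q[:,2].max(); t=q[q[:,2]>h-.006]; print("  top mean",t.mean(0).round(4),len(t))
    m=cv2.inRange(hsv,(105,120,40),(130,255,255)).astype(bool)&b
    q=P[m]; print(n,"blue",len(q),q.min(0).round(4),q.max(0).round(4),((q.min(0)+q.max(0))/2).round(4))
a,b=ims; cv2.imwrite("pics/crop.png",np.clip(np.hstack([a,b])*1.0,0,255).astype(np.uint8))
E
```

```text
scene [303. 173.] 562 min [ 0.733 -0.4    0.004] max [ 0.8   -0.282  0.053]
  top mean [ 0.7692 -0.3381  0.0502] 324
scene [277. 221.] 3738 min [ 0.473 -0.147  0.004] max [ 0.72  -0.016  0.112]
  top mean [ 0.6694 -0.0957  0.1095] 524
scene [180. 228.] 208 min [0.753 0.058 0.004] max [0.8   0.1   0.049]
  top mean [0.7697 0.0774 0.0459] 60
scene [387. 226.] 195 min [ 0.417 -0.275  0.006] max [ 0.434 -0.256  0.069]
  top mean [ 0.425  -0.2653  0.0665] 27
scene [242. 266.] 954 min [0.505 0.032 0.004] max [0.581 0.1   0.048]
  top mean [0.5495 0.0597 0.0443] 145
scene [306. 294.] 912 min [ 0.368 -0.072  0.004] max [0.43  0.075 0.032]
  top mean [0.4019 0.004  0.0284] 412
scene blue 174 [ 0.4954 -0.0879  0.0829] [ 0.5404 -0.035   0.096 ] [ 0.5179 -0.0614  0.0894]
top [401. 128.] 1032 min [ 0.738 -0.4    0.043] max [ 0.8   -0.287  0.056]
  top mean [ 0.7744 -0.3437  0.0518] 562
top [228. 133.] 227 min [0.756 0.055 0.004] max [0.8  0.1  0.05]
  top mean [0.7736 0.0747 0.047 ] 78
top [302. 162.] 1587 min [ 0.644 -0.151  0.004] max [ 0.723 -0.056  0.115]
  top mean [ 0.6833 -0.1036  0.1107] 853
top [228. 223.] 637 min [0.509 0.031 0.004] max [0.592 0.1   0.049]
  top mean [0.5474 0.064  0.0455] 89
top [286. 234.] 1175 min [ 0.478 -0.112  0.004] max [ 0.568 -0.02   0.11 ]
  top mean [ 0.5234 -0.0668  0.1067] 83
top [375. 273.] 87 min [ 0.421 -0.276  0.008] max [ 0.437 -0.26   0.072]
  top mean [ 0.4288 -0.2686  0.0684] 31
top [253. 285.] 563 min [ 0.367 -0.072  0.004] max [0.432 0.073 0.033]
  top mean [ 0.4058 -0.0043  0.029 ] 287
top blue 92 [ 0.4991 -0.0931  0.0853] [ 0.5362 -0.0381  0.0979] [ 0.5176 -0.0656  0.0916]
```

View pics/crop.png

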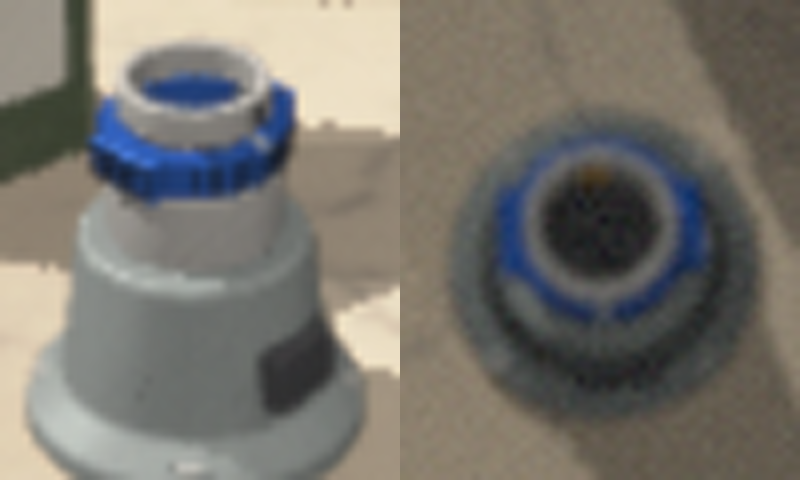

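Crops: ring mark at the −x side (bottom of the top view), brass shoe at +x, lugs at ±y, so mill yaw is only a few degrees. Next I fit the centres.

```bash
cat >> h.py <<'E'
from scipy.optimize import least_squares
def fit(q,R):
    x0=q[:,:2].mean(0)
    return least_squares(lambda c:np.hypot(*(q[:,:2]-c[:2]).T)-R,x0,loss="soft_l1",f_scale=.001).x
E
python3 - <<'E'
from h import *
for n in ["scene","top"]:
    s=dict(np.load(f"{n}0.npz")); P=cloud(s); p=s["pixels"]; hsv=cv2.cvtColor(p,cv2.COLOR_BGR2HSV)
    near=np.hypot(P[...,0]-.52,P[...,1]+.064)<.06
    blue=cv2.inRange(hsv,(105,110,30),(130,255,255)).astype(bool)
    z=P[...,2]
    a=P[near&~blue&(z>.098)&(z<.106)]; 
    b=P[near&(z>.02)&(z<.03)]; 
    # outer walls only
    top=P[near&(z>.103)]
    print(n,"top ring rim",len(top),((top.min(0)+top.max(0))/2).round(4),top.mean(0).round(4))
    low=P[near&(z>.003)&(z<.012)]; print("foot fit R47",len(low),fit(low,.0465).round(4))
    w=P[near&~blue&(z>.066)&(z<.078)]; print("lower ring R24",len(w),fit(w,.024).round(4))
    c=P[(np.hypot(P[...,0]-.427,P[...,1]+.267)<.03)&(z>.008)&(z<.038)]; print("cart R9",len(c),fit(c,.009).round(4))
    # lugs
    q=P[near&blue&(z>.084)]; C=((top.min(0)+top.max(0))/2)[:2]; d=q[:,:2]-C; rr=np.hypot(*d.T); f=d[rr>.0265]
    for sg in(1,-1):
        g=f[f[:,1]*sg>0]
        if len(g): m=g.mean(0); print(" lug",sg,len(g),m.round(4),"yaw",np.degrees(np.arctan2(-m[0]*sg,m[1]*sg)).round(1))
    dk=P[near&(z>.015)&(z<.05)&(p.max(-1)<70)]
    if len(dk): print(" dark",len(dk),dk.mean(0).round(4))
E
```

```text
scene top ring rim 94 [ 0.5207 -0.0638  0.106 ] [ 0.5199 -0.0636  0.1052]
foot fit R47 261 [ 0.5229 -0.0661]
lower ring R24 110 [ 0.522  -0.0648]
cart R9 92 [ 0.4268 -0.2678]
 lug 1 28 [-0.0032  0.0267] yaw 6.9
 dark 69 [ 0.4839 -0.0663  0.0316]
top top ring rim 93 [ 0.5238 -0.0669  0.1066] [ 0.5238 -0.0666  0.1064]
foot fit R47 275 [ 0.5245 -0.0659]
lower ring R24 53 [ 0.5077 -0.0705]
cart R9 29 [ 0.4288 -0.2692]
 lug 1 17 [-0.0025  0.0273] yaw 5.3
 lug -1 5 [-0.0021 -0.0261] yaw -4.7
 dark 136 [ 0.4999 -0.0708  0.0328]
```

```bash
python3 -m creep '[[10,20,0,0,0,8],[30,60,0,0,0,16],[60,100,0,0,0,24],[90,150,0,0,0,32],[120,200,0,0,0,40],[150,250,0,0,0,48],[165,300,0,0,0,56],[165,300,0,0,0,64],[165,300,0,0,0,66],[165,300,0,0,0,66]]' 45 20
```

```text
clock: 1.1
position: [0.4255, -0.2673, 0.2311]
orientation: [-0.0, 1.0, 0.007, -0.0]
ft_force: [-1.1, -1.5, 0.2]
grip_width: 0.451
```

```bash
python3 -m creep '[[2.5,-0.5,-45,0,0,0],[2.5,-0.5,-90,0,0,0],[2.5,-0.5,-130,0,0,0],[2.5,-0.5,-160,0,0,0],[2.5,-0.5,-178,0,0,0],[2.5,-0.5,-185,0,0,0],[2.5,-0.5,-185,0,0,0]]' && python3 -m creep '[[0,0,0,0,0,0],[0,0,0,0,0,0],[0,0,0,0,0,0],[0,0,0,0,0,0],[0,0,0,0,0,0],[0,0,0,0,0,0]]' 0 20; python3 - <<'E'
from h import *
st()
a=snap("scene")["pixels"]; b=snap("top")["pixels"]
cv2.imwrite("pics/g.png",np.hstack([cv2.resize(a[170:260,340:430],(400,400)),cv2.resize(b[230:320,330:420],(400,400))]))
E
```

```text
clock: 1.8
position: [0.4272, -0.269, 0.0455]
orientation: [-0.0, 1.0, 0.005, -0.001]
ft_force: [0.5, 0.2, -0.1]
grip_width: 0.449
clock: 2.4
position: [0.4285, -0.2691, 0.0473]
orientation: [0.001, 1.0, 0.005, 0.001]
ft_force: [-0.6, 0.1, 7.0]
grip_width: 0.179
clock 2.4
position [ 0.4285 -0.2691  0.0473]
orientation [7.0e-04 1.0e+00 5.3e-03 7.0e-04]
ft_force [-0.6077  0.1283  6.9829]
wrist_torque [-0.0453  0.1338  0.0416]
grip_width 0.1786
```

View pics/g.png

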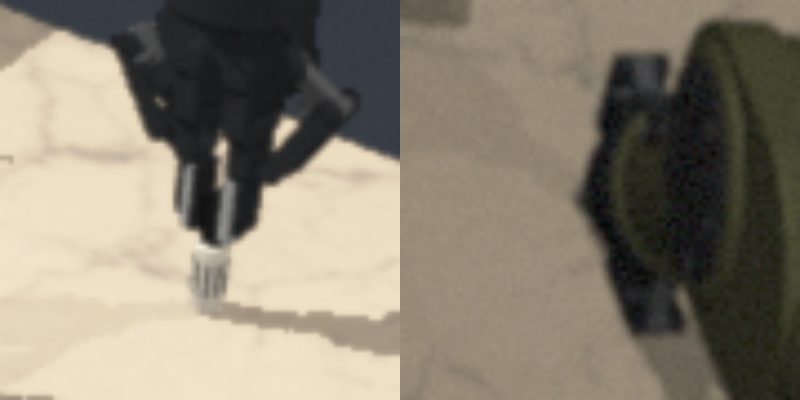

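Cartridge gripped at the knob (white body visible below tips at (210,275) in the left crop). I lift it and carry it over the mill.

```bash
python3 -m creep '[[0,0,20,0,0,0],[0,0,50,0,0,0],[0,0,85,0,0,0],[0,0,110,0,0,0],[0,0,110,0,0,0]]' - 30 && python3 -m creep '[[10,20,0,0,0,0],[30,60,0,0,0,0],[50,100,0,0,0,0],[70,145,0,0,0,0],[88,180,0,0,0,0],[96,198,0,0,0,0],[98,203,0,0,0,0],[98,203,-10,0,0,0],[98,203,-17,0,0,0],[98,203,-17,0,0,0]]'; python3 -m creep '[[0,0,0,0,0,0],[0,0,0,0,0,0],[0,0,0,0,0,0]]'; python3 - <<'E'
from h import *
st()
ims=[]
for n,(u,v) in {"scene":(297,226),"top":(286,225)}.items():
    s=snap(n); P=cloud(s); p=s["pixels"]; z=P[...,2]
    ims.append(cv2.resize(p[v-35:v+35,u-35:u+35],(400,400),interpolation=cv2.INTER_CUBIC))
    near=np.hypot(P[...,0]-.524,P[...,1]+.065)<.03
    c=P[near&(z>.116)&(z<.164)&(p.min(-1)>60)]; print(n,len(c)); 
    if len(c)>5: print("cart",fit(c,.009).round(4),c[:,2].min(),c.mean(0))
    w=P[near&(z>.098)&(z<.105)]; print("upper",len(w), fit(w,.021).round(4) if len(w)>5 else 0)
cv2.imwrite("pics/h.png",np.hstack(ims))
E
```

```text
clock: 3.0
position: [0.4296, -0.2694, 0.1596]
orientation: [0.002, 1.0, 0.005, 0.002]
ft_force: [1.7, -0.2, -1.0]
grip_width: 0.169
clock: 4.0
position: [0.5243, -0.0676, 0.1375]
orientation: [0.0, 1.0, 0.004, -0.002]
ft_force: [-0.2, 0.9, 0.2]
grip_width: 0.172
clock: 4.3
position: [0.526, -0.0661, 0.1395]
orientation: [0.0, 1.0, 0.005, 0.0]
ft_force: [-0.0, 0.3, 0.0]
grip_width: 0.173
clock 4.3
position [ 0.526  -0.0661  0.1395]
orientation [1.0e-04 1.0e+00 5.1e-03 2.0e-04]
ft_force [-0.0312  0.2817  0.0331]
wrist_torque [-0.0041  0.0076 -0.0396]
grip_width 0.1735
scene 160
cart [ 0.5245 -0.0621] 0.11665715505833235 [ 0.52069324 -0.05815643  0.14029313]
upper 104 [ 0.522  -0.0646]
top 0
upper 0 0
```

View pics/h.png

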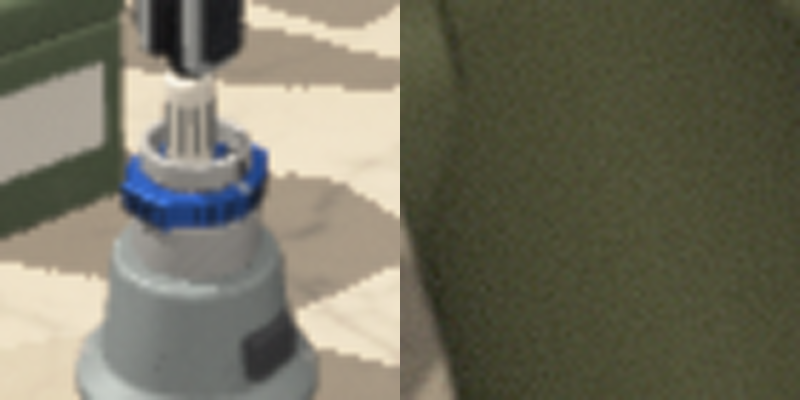

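Note: I lifted less than I meant (only ~1 mm foot clearance over the rim), but no contact force showed. The foot is already ~15 mm inside the mouth at (190,150), roughly central. I'll lower it gently.

```bash
python3 -m creep '[[0.5,-1.5,-2,0,0,0],[0.5,-1.5,-6,0,0,0],[0.5,-1.5,-10,0,0,0],[0.5,-1.5,-14,0,0,0],[0.5,-1.5,-18,0,0,0],[0.5,-1.5,-18,0,0,0],[0.5,-1.5,-18,0,0,0]]'; python3 -m creep '[[0,0,-2,0,0,0],[0,0,-4,0,0,0],[0,0,-5,0,0,0],[0,0,-5,0,0,0],[0,0,-5,0,0,0]]';python3 -c 'from h import *;st()'
```

```text
clock: 5.1
position: [0.5264, -0.0671, 0.1211]
orientation: [-0.0, 1.0, 0.006, -0.0]
ft_force: [-0.0, -0.4, -1.0]
grip_width: 0.174
clock: 5.6
position: [0.5264, -0.0672, 0.1163]
orientation: [-0.0, 1.0, 0.005, -0.0]
ft_force: [0.6, 0.5, -0.7]
grip_width: 0.174
clock 5.6
position [ 0.5264 -0.0672  0.1163]
orientation [-0.      1.      0.0054 -0.    ]
ft_force [ 0.5826  0.4636 -0.6675]
wrist_torque [-0.0334 -0.0069  0.0222]
grip_width 0.1737
```

```bash
python3 -m creep '[[0,0,-1,0,0,0],[0,0,-2,0,0,0],[0,0,-2,0,0,0],[0,0,-2,0,0,0]]'; python3 -m creep '[[0,0,-1,0,0,0],[0,0,-1,0,0,0],[0,0,-1,0,0,0]]'; python3 -m creep '[[0,0,-1,0,0,0],[0,0,-1,0,0,0],[0,0,-1,0,0,0]]'
```

```text
clock: 6.0
position: [0.5264, -0.0672, 0.1142]
orientation: [-0.0, 1.0, 0.005, -0.0]
ft_force: [0.2, 0.0, -1.4]
grip_width: 0.17
clock: 6.3
position: [0.5265, -0.0671, 0.1134]
orientation: [0.0, 1.0, 0.005, 0.0]
ft_force: [-0.5, -0.4, 1.7]
grip_width: 0.17
clock: 6.6
position: [0.5269, -0.0671, 0.1133]
orientation: [0.0, 1.0, 0.005, 0.001]
ft_force: [-2.0, 0.6, 9.6]
grip_width: 0.17
```

Floor reached at exactly the expected height. Release and rise.

```bash
python3 -m creep '[[0,0,1,0,0,0],[0,0,1,0,0,0]]'; python3 -m creep '[[0,0,0,0,0,0],[0,0,0,0,0,0],[0,0,0,0,0,0],[0,0,0,0,0,0],[0,0,0,0,0,0]]' 50 20;  python3 -m creep '[[0,0,15,0,0,0],[0,0,40,0,0,0],[0,0,75,0,0,0],[0,0,100,0,0,0],[0,0,100,0,0,0],[0,0,100,0,0,8],[0,0,100,0,0,16],[0,0,100,0,0,24],[0,0,100,0,0,32],[0,0,100,0,0,40]]' 90;  python3 -m creep '[[0,0,0,0,0,8],[0,0,0,0,0,16],[0,0,0,0,0,24],[0,0,0,0,0,32],[0,0,0,0,0,40],[0,0,0,0,0,48],[0,0,0,0,0,52],[0,0,0,0,0,52]]'; python3 - <<'E'
from h import *
s=st(); print(np.round(s["joint_positions"],2))
ims=[]
for n,(u,v) in {"scene":(297,226),"top":(286,225)}.items():
    s=snap(n); P=cloud(s); p=s["pixels"]; z=P[...,2]
    ims.append(cv2.resize(p[v-35:v+35,u-35:u+35],(400,400),interpolation=cv2.INTER_CUBIC))
    near=np.hypot(P[...,0]-.524,P[...,1]+.065)<.03
    c=P[near&(z>.112)&(z<.138)]; print(n,len(c)); 
    if len(c)>5: print("knob",fit(c,.008).round(4),c[:,2].max())
cv2.imwrite("pics/i.png",np.hstack(ims))
E
```

```text
clock: 6.8
position: [0.5264, -0.0672, 0.1133]
orientation: [0.0, 1.0, 0.005, 0.0]
ft_force: [-0.8, 0.1, 2.9]
grip_width: 0.176
clock: 7.3
position: [0.5264, -0.0671, 0.1132]
orientation: [-0.0, 1.0, 0.005, -0.0]
ft_force: [0.5, -0.6, -0.0]
grip_width: 0.497
clock: 8.3
position: [0.526, -0.0672, 0.2126]
orientation: [-0.0, 0.937, 0.35, -0.0]
ft_force: [-0.0, 0.1, 0.1]
grip_width: 0.9
clock: 9.1
position: [0.526, -0.0673, 0.2124]
orientation: [-0.001, 0.69, 0.723, -0.0]
ft_force: [-0.4, 0.2, 0.2]
grip_width: 0.9
clock 9.1
position [ 0.526  -0.0673  0.2124]
orientation [-6.000e-04  6.904e-01  7.234e-01 -2.000e-04]
ft_force [-0.4413  0.1544  0.1679]
wrist_torque [-0.0687  0.0376 -0.0035]
grip_width 0.9003
[ 0.75  0.54 -1.05  1.77  0.51  1.14  1.16]
scene 80
knob [ 0.5252 -0.066 ] 0.13580341648080424
top 0
```

View pics/i.png

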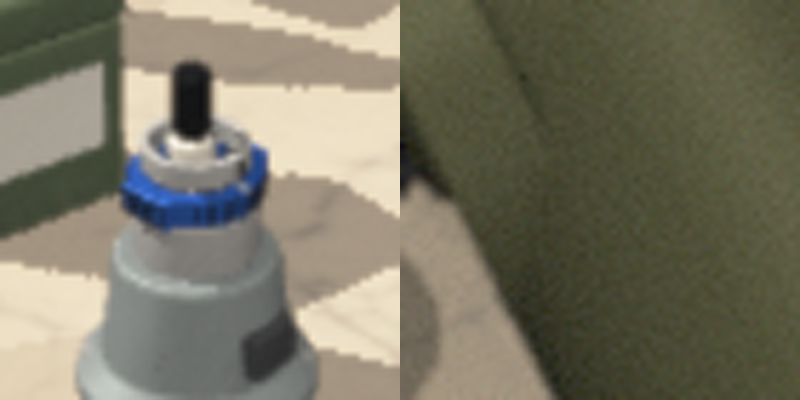

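Cartridge stands seated, knob (190,100) upright above the upper ring. Lower the open jaws around the lugs.

```bash
python3 -m creep '[[-3,0.7,-25,0,0,0],[-3,0.7,-60,0,0,0],[-3,0.7,-95,0,0,0],[-3,0.7,-115,0,0,0],[-3,0.7,-126,0,0,0],[-3,0.7,-130,0,0,0],[-3,0.7,-130,0,0,0],[-3,0.7,-130,0,0,0]]'; python3 -c 'from h import *;st()'; python3 -m creep '[[0,0,0,0,0,0],[0,0,0,0,0,0],[0,0,0,0,0,0]]' 70 20; python3 - <<'E'
from h import *
s=st()
p=snap("scene")["pixels"]; cv2.imwrite("pics/j.png",cv2.resize(p[180:270,250:340],(600,600),interpolation=cv2.INTER_CUBIC))
E
```

```text
clock: 10.0
position: [0.5241, -0.0663, 0.0843]
orientation: [0.001, 0.691, 0.723, 0.001]
ft_force: [-0.0, 0.4, 0.3]
grip_width: 0.897
clock 10.0
position [ 0.5241 -0.0663  0.0843]
orientation [7.000e-04 6.909e-01 7.230e-01 5.000e-04]
ft_force [-0.0473  0.4004  0.2865]
wrist_torque [ 0.0366 -0.0002 -0.0287]
grip_width 0.8971
clock: 10.3
position: [0.5236, -0.0665, 0.0837]
orientation: [0.0, 0.691, 0.723, 0.0]
ft_force: [-0.5, -0.4, 0.2]
grip_width: 0.703
clock 10.3
position [ 0.5236 -0.0665  0.0837]
orientation [4.000e-04 6.908e-01 7.230e-01 2.000e-04]
ft_force [-0.4932 -0.3835  0.1823]
wrist_torque [0.0383 0.0067 0.0233]
grip_width 0.7032
```

View pics/j.png

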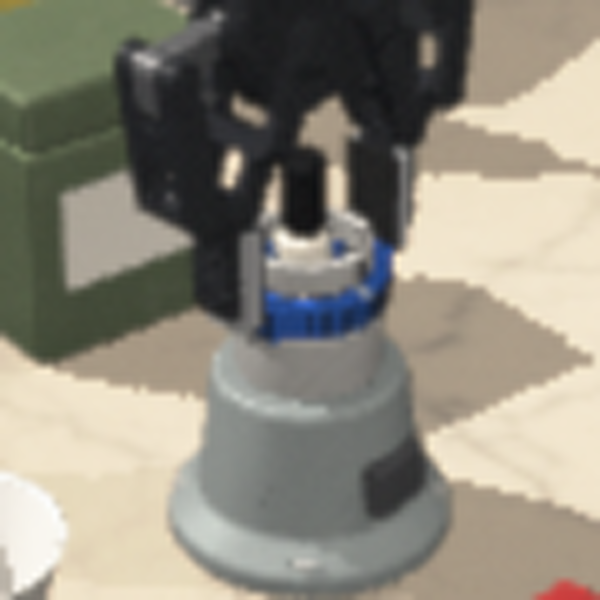

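Pads straddle the lugs (near tip at (250,330), level with the ring's lower half). Go a bit lower and close.

```bash
python3 -m creep '[[0,0,-2,0,0,0],[0,0,-4,0,0,0],[0,0,-4,0,0,0]]'; python3 -m creep '[[0,0,0,0,0,0],[0,0,0,0,0,0],[0,0,0,0,0,0],[0,0,0,0,0,0],[0,0,0,0,0,0],[0,0,0,0,0,0]]' 58 40; for i in 1 2 3; do python3 -c 'from h import *
s=status.read_state();print(s["clock"],np.round(s["ft_force"],2),np.round(s["wrist_torque"],3),np.round(s["grip_width"],3),np.round(s["position"],4))'; python3 -m creep '[[0,0,0,0,0,0]]' >/dev/null; done; python3 - <<'E'
from h import *
s=snap("scene"); p=s["pixels"]; cv2.imwrite("pics/k.png",cv2.resize(p[180:270,250:340],(600,600),interpolation=cv2.INTER_CUBIC))
E
```

```text
clock: 10.65
position: [0.5232, -0.0665, 0.0789]
orientation: [-0.0, 0.691, 0.723, -0.0]
ft_force: [-0.1, -0.0, -0.5]
grip_width: 0.698
clock: 11.25
position: [0.5233, -0.0664, 0.0793]
orientation: [-0.0, 0.691, 0.723, -0.0]
ft_force: [-2.2, 0.7, 3.9]
grip_width: 0.643
11.25 [-2.23  0.74  3.87] [ 0.044  0.469 -0.031] 0.643 [ 0.5233 -0.0664  0.0793]
11.35 [-2.04  0.6   4.19] [0.052 0.506 0.045] 0.644 [ 0.5233 -0.0664  0.0793]
11.45 [-2.41  0.22  4.81] [0.139 0.519 0.012] 0.642 [ 0.5233 -0.0664  0.0793]
```

View pics/k.png

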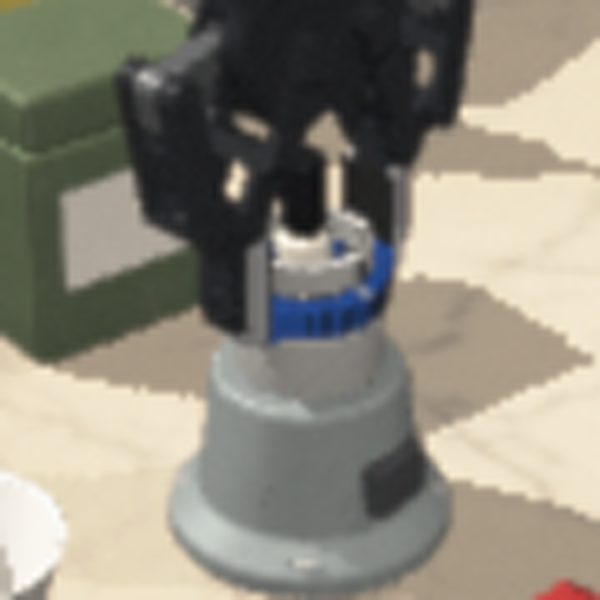

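```bash
cat > m.py <<'E'
from h import *
T=[];Y=[];F=[]
for i in range(8):
    eyes.snapshot("scene"); s=status.read_state(); T.append(s["wrist_torque"]); q=s["orientation"]; Y.append(2*np.degrees(np.arctan2(q[2],q[1]))); F.append(s["ft_force"])
print("t",round(s["clock"],2),"yaw",round(np.mean(Y),2),"T",np.mean(T,0).round(3),"sd",np.std(T,0)[2].round(3),"F",np.mean(F,0).round(1),"pos",np.round(s["position"],4),"g",round(s["grip_width"],3))
E
python3 m.py; python3 -m creep '[[0,0,0,0,0,-2],[0,0,0,0,0,-4],[0,0,0,0,0,-6],[0,0,0,0,0,-8],[0,0,0,0,0,-10]]' | head -1; python3 m.py;  python3 -m creep '[[0,0,0,0,0,-2],[0,0,0,0,0,-4]]' | head -1; python3 m.py
```

```text
t 12.0 yaw 92.63 T [ 0.165  0.662 -0.001] sd 0.02 F [-3.2  0.7  4.9] pos [ 0.5233 -0.0664  0.0793] g 0.647
clock: 12.5
t 12.9 yaw 82.68 T [0.092 0.726 0.427] sd 0.031 F [-3.5  0.3  5.4] pos [ 0.5233 -0.0665  0.0793] g 0.641
clock: 13.1
t 13.5 yaw 78.7 T [0.065 0.761 0.421] sd 0.027 F [-3.5  0.3  6. ] pos [ 0.5233 -0.0665  0.0793] g 0.645
```

```bash
sed -i 's/range(8)/range(6)/' m.py; for i in 1; do python3 -m creep '[[0,0,0,0,0,-2],[0,0,0,0,0,-4]]' | head -1; python3 m.py;  python3 -m creep '[[0,0,0,0,0,-2],[0,0,0,0,0,-4]]' | head -1; python3 m.py; python3 -m creep '[[0,0,0,0,0,-2],[0,0,0,0,0,-4]]' | head -1; python3 m.py; done
```

```text
clock: 13.7
t 14.0 yaw 74.7 T [0.048 0.768 0.434] sd 0.023 F [-3.3  0.1  5.7] pos [ 0.5233 -0.0665  0.0793] g 0.643
clock: 14.2
t 14.5 yaw 70.71 T [0.03  0.758 0.415] sd 0.031 F [-3.5 -0.2  5.7] pos [ 0.5233 -0.0665  0.0793] g 0.649
clock: 14.7
t 15.0 yaw 66.71 T [0.017 0.74  0.45 ] sd 0.012 F [-3.4  0.2  5.9] pos [ 0.5233 -0.0666  0.0793] g 0.646
```

```bash
python3 -m creep '[[0,0,0,0,0,-2],[0,0,0,0,0,-4]]' | head -1; python3 m.py;  python3 -m creep '[[0,0,0,0,0,-2],[0,0,0,0,0,-4]]' | head -1; python3 m.py
```

```text
clock: 15.2
t 15.5 yaw 62.71 T [0.001 0.772 0.442] sd 0.034 F [-3.4 -0.1  5.7] pos [ 0.5233 -0.0666  0.0793] g 0.644
clock: 15.7
t 16.0 yaw 58.71 T [-0.013  0.799  0.449] sd 0.023 F [-4.  -0.5  5.6] pos [ 0.5232 -0.0666  0.0793] g 0.642
```

```bash
python3 -m creep '[[0,0,0,0,0,-2],[0,0,0,0,0,-4]]' | head -1; python3 m.py;  python3 -m creep '[[0,0,0,0,0,-2],[0,0,0,0,0,-4]]' | head -1; python3 m.py
```

```text
clock: 16.2
t 16.5 yaw 54.72 T [-0.024  0.774  0.49 ] sd 0.02 F [-3.4 -0.2  5.7] pos [ 0.5232 -0.0667  0.0793] g 0.642
clock: 16.7
t 17.0 yaw 50.73 T [-0.058  0.783  0.559] sd 0.025 F [-3.5  0.   5.8] pos [ 0.5232 -0.0667  0.0793] g 0.647
```

Contact felt near yaw 57°, slope ≈1 Nm/rad as expected. About 3° more.

```bash
sed -i 's/range(6)/range(14)/' m.py; python3 -m creep '[[0,0,0,0,0,-1],[0,0,0,0,0,-2],[0,0,0,0,0,-3]]' | head -1; python3 m.py
```

```text
clock: 17.3
t 18.0 yaw 47.77 T [-0.087  0.813  0.609] sd 0.041 F [-3.4 -0.2  5.8] pos [ 0.5232 -0.0667  0.0793] g 0.641
```

Rise is 0.175 Nm, on target. Let go and retreat.

```bash
python3 -m creep '[[0,0,0,0,0,0],[0,0,0,0,0,0],[0,0,0,0,0,0],[0,0,0,0,0,0],[0,0,0,0,0,0],[0,0,0,0,0,0]]' 90 20; python3 -m creep '[[0,0,10,0,0,0],[0,0,30,0,0,0],[0,0,65,0,0,0],[0,0,105,0,0,0],[0,0,140,0,0,0],[0,0,160,0,0,0],[-40,-40,160,0,0,0],[-80,-80,160,0,0,0],[-110,-110,160,0,0,0],[-110,-110,160,0,0,0]]'; python3 -m creep '[[0,0,0,0,0,0],[0,0,0,0,0,0],[0,0,0,0,0,0]]' >/dev/null; python3 - <<'E'
from h import *
st(); ims=[]
for n,(u,v) in {"scene":(290,240),"top":(275,225)}.items():
    s=snap(n); P=cloud(s); p=s["pixels"]; z=P[...,2]
    ims.append(cv2.resize(p[v-70:v+70,u-70:u+70],(400,400),interpolation=cv2.INTER_CUBIC))
    near=np.hypot(P[...,0]-.522,P[...,1]+.065)<.03
    for a,b in((.112,.123),(.123,.134)):
        c=P[near&(z>a)&(z<b)]
        if len(c)>5: print(n,len(c),"knob",fit(c,.008).round(4),P[near][:,2].max().round(4))
    w=P[near&(z>.098)&(z<.105)]; print("upper",len(w), fit(w,.021).round(4) if len(w)>5 else 0)
cv2.imwrite("pics/l.png",np.hstack(ims))
E
```

```text
clock: 18.6
position: [0.5235, -0.0664, 0.0793]
orientation: [0.0, 0.915, 0.404, 0.0]
ft_force: [-0.0, 0.3, 0.4]
grip_width: 0.901
clock: 19.6
position: [0.4086, -0.1814, 0.2393]
orientation: [0.001, 0.917, 0.4, -0.002]
ft_force: [0.3, 1.0, -0.2]
grip_width: 0.899
clock 19.9
position [ 0.4146 -0.175   0.2397]
orientation [0.000e+00 9.143e-01 4.051e-01 6.000e-04]
ft_force [-0.3162  0.1201  0.4753]
wrist_torque [ 0.0381  0.0302 -0.0391]
grip_width 0.9011
scene 37 knob [ 0.5203 -0.0657] 0.1349
scene 40 knob [ 0.5202 -0.0661] 0.1349
upper 112 [ 0.5221 -0.0651]
top 24 knob [ 0.5221 -0.068 ] 0.1371
upper 48 [ 0.5257 -0.0649]
```

View pics/l.png

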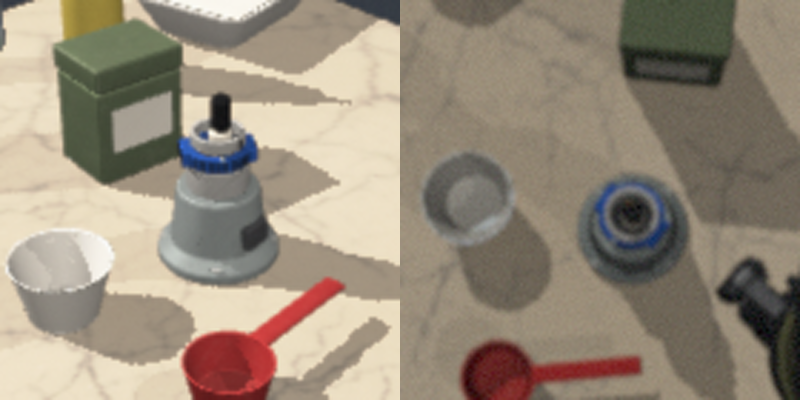

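The cartridge has been pushed 5 mm toward −x, away from the shoe. It is upright and seated, with its top at 135 mm. The bystanders haven't moved and the arm is clear, so I'm handing in.

```bash
python3 -c 'from station import r; print(r.finish_job())'
```

```text
the job is handed in; nothing more can be done
None
```

The cartridge is seated in the bore and clamped, and I handed the job in at about 20 s on the robot's clock. No verdict was reported.

**Seating:** I gripped the cartridge by its knob and lowered it 3 mm to the +x side. It met the floor at the expected height, then I let go and a camera check showed it standing upright.

**Clamping:** I turned the blue ring clockwise by its lugs, about 45° in all.
- The free drag read about 0.435 Nm.
- The clamp met the cartridge at about 36° of turn, after which the effort rose by about 1 Nm per rad.
- I stopped at 0.609 Nm, about 0.175 Nm above the drag or roughly 13 N, and released.

**Last checks:**
- The knob's top is at 135 mm in the scene view (137 mm in the top view).
- In the scene view the cartridge axis moved 5 mm toward −x, into the V. It now sits about 2 mm to the −x side of the bore axis there (4 mm in the top view).
- It stands upright, the bystanders look unmoved by eye and the gripper is clear.
- The clamping force was not measured again after release.

**Disagreements and slips:**
- The two cameras differ by 2–4 mm in absolute position.
- I lifted the cartridge less than intended on the way to the mill, so its foot cleared the rim by only about 1 mm. No contact force showed in the readings at the ends of the moves.
- The jaws took a steady side moment and 4–6 N of vertical force while on the ring. No ring contact was seen in the pictures.

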